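# Lock off the rolling mill and dip its gearbox oil

## Robot

A 6-joint arm with a two-finger parallel gripper is mounted at the origin on the work surface. World frame = base frame: x ahead of the robot, y to its left, z up, the work surface at z = 0. Lengths are in m, angles in rad, forces in N, time in s.
With the tool pointing down it reaches from about 0.325 to 0.85 m from the base axis. Payload 15.5 kg.
Tool frame: the origin (TCP) lies on the centre line of the jaws, within the pads' length; the fingertips stand 25 mm ahead of it and the grasp point (between the pads) lies 6 mm ahead of it; z points along the fingers, y is the line along which they close (so a half turn about z gives the same grasp; the last joint's range is limited). The gripper opens to 91 mm and grips with 3 to 60 N. Pads are 32 mm wide; open, the fingers measure 118 mm over their backs; the gripper's body (76 mm by 178 mm) begins 60 mm behind the grasp point.
Start: joints at [-1.244, 0.494, 1.345, -0, 1.302, -0.096], TCP at [0.256, -0.57, 0.239] pointing down, gripper open.
Joint ranges: [-2.91, 2.91], [-0.82, 2.16], [0.22, 2.67], [-1.22, 4.37], [0.12, 2.79], [-3.08, 3.08]. Speed limits (rad/s): [1.89, 1.89, 2.57, 3.01, 3.01, 3.01].

## Interface

Orientations are given as [roll, pitch, yaw] about the fixed x, y, z axes, in that order (R = Rz(yaw) Ry(pitch) Rx(roll)).
In Python, from workcell import r gives the robot as it stands. Calls block until the motion is done:
- r.movep(position, orientation): joint-space move of the TCP to a pose.
- r.servo_line(position, orientation=None, max_speed=0.15): straight line of the TCP; orientation=None keeps the orientation; max_speed is the mean speed in m/s.
- r.move_j(angles): joint-space move.
- r.set_gripper(opening, f_grip=None): finger opening in m; f_grip is the grip in N (None keeps the last); returns when the fingers have stopped.
- r.hold(seconds).
- r.inverse_kinematics(position, orientation): joint angles nearest the present ones, or None.
- r.observe(): the state.
- r.read_camera(name): name is "scene" or "top" or "wrist"; returns the picture (400x640x3 uint8, blue, green, red); there is no depth.
- r.camera_model(name): a dict with "fx", "fy", "cx", "cy" (pixels), "T" (4x4, takes a point from camera to world coordinates); the wrist camera has in their place "T_tool_cam" (4x4, takes a point from camera to tool coordinates, whose origin is the TCP and whose axes are the flange's). Camera axes: x right, y up, looking along -z (the intrinsics and any distortion apply to the point x, -y, -z); pixel columns grow to the right and rows downward; lengths in m; the calibration is good to about 2 mm. A picture is of the moment at which its call begins: read the wrist's pose just before it. camera_model takes no time and is no camera call.
A pose or a line that the arm cannot do raises r.PlanningError and nothing moves.
- r.finish_job(): hands the job in; it is judged then, once.
The state is a dict: "time_s": time; "qpos": joint angles; "joint_velocities": joint speeds; "joint_efforts": joint torques, N m; "eef_pos": TCP position; "orientation": TCP orientation; "ft_force": force on the tool from outside, world axes, zero at the start; "moment": the same for the moment, N m; "opening": finger opening in m; "gripper_force": force on a finger pad.
Only numpy, scipy, OpenCV 4.12 (cv2) and the standard library are available. Lean on these libraries where they do the work, as an engineer would, in place of code of your own. Each camera call takes 0.05 s, during which the arm holds its last target. There are 200 camera calls.

## Task

Check the gearbox oil of the rolling mill: first swing the steel hasp on the starter box all the way over until it lies flat over its staple, so that nobody can start the mill; then take the dipstick from the file rest and push it down the gearbox's sloping dipstick tube until its collar stops on the mouth. Draw it right out again and finish still holding it in the gripper for reading: steady, level, marked face up, 20 cm or more above the bench and touching nothing else. Leave the file, the oil bottle and the ring tray where they are.

Things in the scene. Friction and masses are not known exactly. Their poses are not given: they have to be found in the camera images.
- mill: Powered rolling mill, fixed to the bench. Origin on the bench under the centre of the grey gearbox, z up. Gearbox 150 (x) by 110 (y) mm, its cover's top at z 155. At +y the roll stand, at +x the motor (to x 230, top at z 137), at -x the starter box with the hasp; the dipstick tube leaves the gearbox's -y face. Steel base plate 190 by 360 by 20 mm under gearbox and roll stand.
- roll_stand (a point): Top middle of the roll stand, 207 mm above the bench; the stand spans 120 mm (mill's x) by 217 mm (mill's y, from 58 to 275); a cross bar of 100 mm along x on it reaches z 227.
- starter_box (a point): Middle of the top of the starter box, at (-125, 0, 100) mm in the mill's frame; the box is 108 (x) by 143 (y) mm. On it an isolator knob up to z 116, under the closed hasp, and the hasp's hinge block and staple.
- staple (a point): Top of the staple, a standing steel wire loop 27 mm long (mill's y), 5 mm thick, at (-125, -35, 142) mm in the mill's frame. The closed hasp lies with its slot round it, and the loop stands 16 mm above the closed strap's upper face, from 71 to 99 mm from the hinge axis.
- neck: Sloping steel dipstick tube, fixed to the mill. Origin at the middle of its open mouth, (0, -93.3, 147.1) mm in the mill's frame; z out of the tube along its axis, (0, -0.766, 0.643) in the mill's frame: the rod goes in along -z, 40 degrees below level. x is the mill's x. Bore 14 mm, belled over the last 14 mm to 22 mm; rim 29 mm across; 50 mm stand out of the gearbox. Free for the whole rod.
- hasp (a joint): Hinge of the hasp, rad: 0 = closed, lying level over the staple (stops there); grows as it opens; 1.57 = upright; starts open, leaning back past upright (stop at 2.3). The hinge is stiff: the hasp stays where it is left, and about 0.07 N m moves it.
- hasp_hinge (a point): Middle of the hasp's hinge axis, along the mill's x, at (-125, 50, 124) mm in the mill's frame. The hasp is a steel strap 32 mm wide, 4 mm thick, its middle plane through the axis, reaching 112 mm from it: to the mill's -y when closed, up when upright, leaning to +y beyond. Solid to 66 mm from the axis, then a 10 mm wide slot from 66 to 104 mm for the staple.
- hasp_end (a point): Middle of the end strip of the hasp, 108 mm from the hinge axis.
- dipstick: Dipstick, loose, 70 to 120 g, lying level in the file rest, marked face (dark cross lines near the tip) up. Origin at the middle of the collar's stop face; x to the tip, z out of the marked face. Steel rod 8 mm wide (y), 5 thick (z), 115 long; collar a disc 30 mm across, x -6 to 0; flat black handle x -56 to -6, 12 mm wide (y), 22 high (z, centred). Centre of mass near x +20.
- dip_tip (a point): Tip of the dipstick, on its axis, 115 mm from the collar's stop face.
- rest: Wooden file rest, fixed; origin under its centre. Base 150 (x) by 84 (y) by 12 mm; two rails along x at y -35 and 35, 12 mm thick, top at z 58, each with 13 mm wide notches at x -40 and 40, floors at z 48. The dipstick lies along y in either pair of notches, tip to +y, collar and handle outside the -y side; the file in the other pair, its handle outside the +y side.
- file: Needle file, loose, 40 g, in the rest's other notches; blade 8 by 4 mm, tip at x -16, round wooden handle 15 mm thick from x 94 to 166 mm (x along the file). Leave it.
- oil_bottle: White oil bottle, loose, upright, 60 mm across, 150 mm tall, origin under its centre. Leave it.
- ring_tray: Small open wooden tray with rings, 110 by 80 by 25 mm, loose, origin under its centre. Leave it.
Mind the look-alikes: they are no part of the job. There is more than one size of the dipstick; the one meant has the size given above. There is more than one size of the rest; the job needs the larger.

How it is judged:
By the outcome, as a careful person would: the job done as asked, in the order asked, and still so for the second after the job is handed in, while the arm keeps its last pose, push and grip.
It also fails if it takes over 67 s, if anything falls off the work surface, if the arm or the gripper's body presses on something with over 40 N, if the wrist force passes 120 N, or if a joint passes its speed limit or range.

## Working session

There is one attempt and no reset: what is moved stays moved. The work goes in short steps, each a Python script; the robot and the scene stay as the last script left them, time stands still between calls to the robot, and variables do not carry over. Pictures are saved under pics/ and viewed, at most 10 in all, crops included, and the job is handed in when it is done.

```bash
ls; mkdir -p pics; python3 - <<'E'
from workcell import r
import cv2
for n in("scene","top"):
    cv2.imwrite(f"pics/{n}0.png",r.read_camera(n)); print(n,{k:(v.round(4).tolist() if hasattr(v,'round') and hasattr(v,'tolist') else v) for k,v in r.camera_model(n).items()})
print(r.camera_model("wrist")); print(r.observe())
E
```

```text
pics
scene {'fx': 464.02743399142463, 'fy': 464.02743399142463, 'cx': 326.2692974743502, 'cy': 205.67213890678178, 'T': [[0.3795, -0.6145, 0.6916, 1.301], [0.925, 0.2376, -0.2966, -0.3671], [0.0179, 0.7523, 0.6586, 0.8905], [0.0, 0.0, 0.0, 1.0]]}
top {'fx': 374.09382939385904, 'fy': 374.09382939385904, 'cx': 319.83853865403233, 'cy': 197.3003150998625, 'T': [[0.0171, 0.9905, -0.1366, 0.4195], [-0.9994, 0.0126, -0.0334, -0.0429], [-0.0314, 0.1371, 0.9901, 0.9543], [0.0, 0.0, 0.0, 1.0]]}
{'fx': 345.32730907017225, 'fy': 345.32730907017225, 'cx': 319.59440245587786, 'cy': 199.06452242644417, 'T_tool_cam': array([[-1.16986573e-03,  9.64028822e-01,  2.65795151e-01,
         7.39444711e-02],
       [ 9.99999212e-01,  1.00671421e-03,  7.50063690e-04,
         1.26139455e-03],
       [ 4.55503260e-04,  2.65795819e-01, -9.64029240e-01,
        -1.45765978e-01],
       [ 0.00000000e+00,  0.00000000e+00,  0.00000000e+00,
         1.00000000e+00]])}
{'time_s': 0.1, 'qpos': array([-1.24349493e+00,  4.94137174e-01,  1.34603721e+00, -3.11458553e-05,
        1.30247679e+00, -9.55429247e-02]), 'joint_velocities': array([-0.00062637, -0.00093078, -0.00230197,  0.00057301,  0.00068654,
        0.00176161]), 'joint_efforts': array([ 1.74179069e-03, -8.80237627e+01, -3.82543552e+01,  7.08376919e-02,
        4.82975878e-02,  2.74073994e-05]), 'eef_pos': array([ 0.25634749, -0.56968911,  0.23839867]), 'orientation': array([-3.1405361e+00, -7.1094549e-05,  4.2285256e-01]), 'ft_force': array([-0.41566006, -0.36998078, -0.05778299]), 'moment': array([-0.00131543, -0.02569441, -0.00190299]), 'gripper_force': 0.0, 'opening': 0.0913329838881061}
```

View pics/scene0.png

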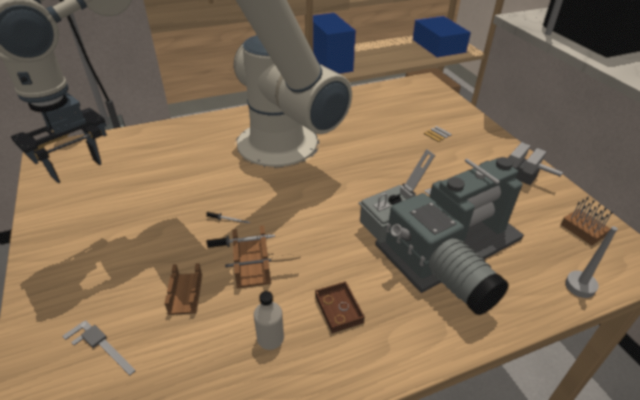

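View pics/top0.png

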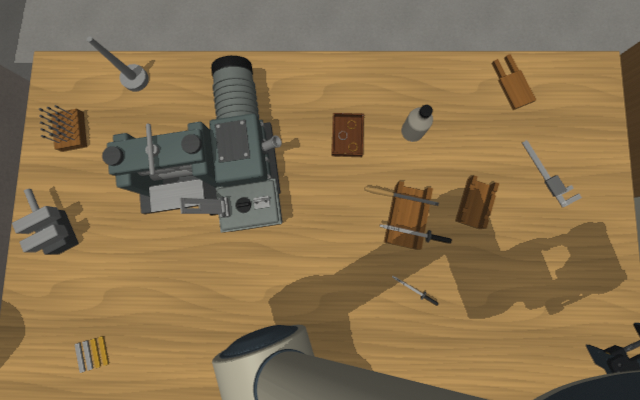

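The top view shows the mill at about (215,160): motor up, starter box around (250,205), hasp leaning left at (200,206), tube mouth near (280,142). The large rest is at (407,215), with the dipstick in its lower notches and the handle at (440,238). I'll zoom in on both.

```bash
python3 - <<'E'
import cv2,numpy as np
t=cv2.imread("pics/top0.png")
a=cv2.resize(t[120:240,130:290],None,fx=5,fy=5,interpolation=cv2.INTER_CUBIC)
cv2.imwrite("pics/tm.png",a)
s=cv2.imread("pics/scene0.png")
b=cv2.resize(t[170:260,355:465],(550,450),interpolation=cv2.INTER_CUBIC)
cv2.imwrite("pics/tr.png",b)
E
```

```text
(no output)
```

View pics/tm.png

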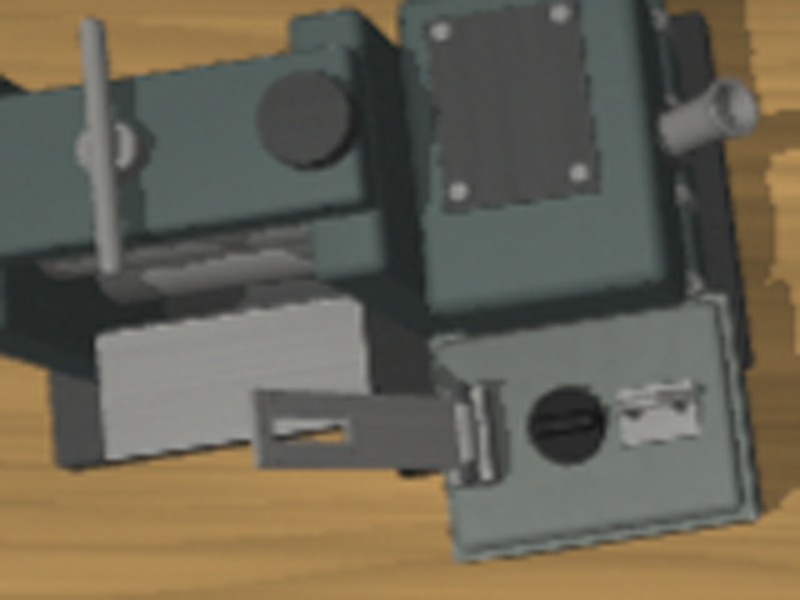

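View pics/tr.png

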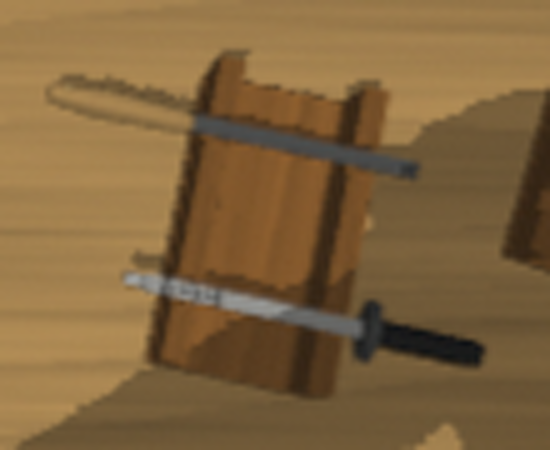

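The mill crop shows, in zoomed pixels:
- Starter-box corners: (458,558), (755,515) and (725,297).
- Tube mouth: (740,105).
- Hinge: (472,433).
- Staple: (658,390).

The rest crop shows the tip at (125,277), collar at (365,328) and handle end at (483,355). Next I'll fit poses to these.

```bash
cat > h.py <<'E'
import numpy as np, cv2
from scipy.spatial.transform import Rotation as Ro
def ray(cm,px,T=None):
    T=np.array(cm["T"] if T is None else T)
    d=T[:3,:3]@np.array([(px[0]-cm["cx"])/cm["fx"],-(px[1]-cm["cy"])/cm["fy"],-1.])
    return T[:3,3],d
def plane(cm,px,z,T=None):
    o,d=ray(cm,px,T); return o+d*(z-o[2])/d[2]
def proj(cm,p,T=None):
    T=np.array(cm["T"] if T is None else T)
    c=T[:3,:3].T@(np.asarray(p)-T[:3,3]); return np.array([cm["cx"]-cm["fx"]*c[0]/c[2],cm["cy"]+cm["fy"]*c[1]/c[2]])
def wristT(r,o):
    T=np.eye(4);T[:3,:3]=Ro.from_euler('xyz',o["orientation"]).as_matrix();T[:3,3]=o["eef_pos"]
    return T@r.camera_model("wrist")["T_tool_cam"]
def fit2(m,w): # planar rigid fit
    m=np.asarray(m)[:,:2];w=np.asarray(w)[:,:2];mc,wc=m.mean(0),w.mean(0);a=m-mc;b=w-wc
    th=np.arctan2((a[:,0]*b[:,1]-a[:,1]*b[:,0]).sum(),(a*b).sum());c,s=np.cos(th),np.sin(th);R=np.array([[c,-s],[s,c]])
    t=wc-R@mc; return th,t,(m@R.T+t-w)
E
python3 - <<'E'
from workcell import r
from h import *
cm=r.camera_model("top")
z=lambda u,v,x0,y0:((u+.5)/5-.5+x0,(v+.5)/5-.5+y0)
P=[((-.179,.0715,.1),(458,558)),((-.179,-.0715,.1),(755,515)),((-.071,-.0715,.1),(725,297)),((0,-.0933,.1471),(740,105)),((-.125,.05,.124),(472,433)),((-.125,-.035,.142),(658,390)),((0,0,.155),(510,102))]
m=[p for p,_ in P];w=[plane(cm,z(*q,130,120),p[2]) for p,q in P]
th,t,res=fit2(m,w);print(np.degrees(th),t);print((res*1e3).round(1))
k=[0,1,2,3,4,5];th,t,res=fit2([m[i] for i in k],[w[i] for i in k]);print(np.degrees(th),t,(res*1e3).round(1).tolist())
D=[plane(cm,z(*q,355,170),h) for q,h in [((125,277),.0505),((365,328),.0505),((483,355),.06)]];print(np.array(D).round(4),np.linalg.norm(D[0]-D[1]),np.linalg.norm(D[2]-D[1]))
for q in [(165,325),(340,345)]:pass
E
```

```text
9.835365982268577 [0.64424251 0.17425453]
[[ -0.2   2.9]
 [  2.4  -1.7]
 [  7.4  -0.5]
 [  2.6   1.4]
 [  1.5   1.4]
 [ -2.2   4.6]
 [-11.5  -8.1]]
9.385761159524751 [0.64266145 0.17205503] [[-1.5, 2.2], [0.0, -2.6], [5.2, -2.2], [0.3, -0.9], [0.1, 0.3], [-4.2, 3.4]]
[[ 0.4788 -0.1572  0.0505]
 [ 0.4562 -0.2711  0.0505]
 [ 0.4441 -0.3234  0.06  ]] 0.11605391307275882 0.05454954531365866
```

```bash
cat >> h.py <<'E'
TH=np.radians(9.39); MT=np.array([.6427,.1721,0])
def mR(): return Ro.from_euler('z',TH).as_matrix()
def M(p): return MT+mR()@np.asarray(p,float)
def dipR_neck(): # columns dip x,y,z in world, inserted
    return mR()@np.array([[-1,0,0],[0,.766,.643],[0,-.643,.766]]).T.T@np.eye(3)
def tool(dR,dpos,gx,s,tilt=0.):
    """tool pose gripping dipstick (R dR, origin dpos) at dip x=gx; s=+1 tool x=+dip x; tilt about dip y: tool z leans to +dip x"""
    z=dR@np.array([np.sin(tilt),0,-np.cos(tilt)]); x=s*dR@np.array([np.cos(tilt),0,np.sin(tilt)]); y=np.cross(z,x)
    R=np.column_stack([x,y,z]); return dpos+dR@np.array([gx,0,0])-.006*z, Ro.from_matrix(R).as_euler('xyz')
def dR_from(x,up=(0,0,1)):
    x=np.asarray(x,float);x/=np.linalg.norm(x);y=np.cross(up,x);y/=np.linalg.norm(y);return np.column_stack([x,y,np.cross(x,y)])
def neck(dist): # dipstick rotation and origin with collar 'dist' out of the mouth
    a=mR()@np.array([0,.76604,-.64279]); return dR_from(a), M([0,-.0933,.1471])-a*dist
E
sed -i '/def dipR_neck/,+1d' h.py
python3 - <<'E'
from workcell import r
from h import *
dR=dR_from([.0226,.1139,0]);dp=np.array([.4562,-.2711,.0505])
for s in(1,-1):
  for tl in(0,10,20,30,40):
    t=np.radians(tl);print(s,tl)
    for n,(R,p) in dict(pick=(dR,dp),lift=(dR,dp+[0,0,.25]),out=neck(.14),seat=neck(0)).items():
        q=r.inverse_kinematics(*tool(R,p,-.033,s,t));print("  ",n,None if q is None else np.round(q,2))
print("view",r.inverse_kinematics(M([-.18,-.02,.42]),[np.pi,0,TH]),r.inverse_kinematics(M([-.125,.16,.205]),[np.pi,0,TH]),plane(r.camera_model("top"),(416,130),0.075))
E
```

```text
1 0
   pick [-0.7   0.63  1.73 -0.    0.79 -0.51]
   lift [-0.7   0.31  1.45  0.    1.38 -0.51]
   out [ 0.15  0.6   1.3  -0.73  1.31  0.21]
   seat [ 0.31  0.72  1.33 -0.72  1.3   0.43]
1 10
   pick [-0.79  0.66  1.67  0.18  0.92 -0.71]
   lift [-0.79  0.36  1.4   0.14  1.49 -0.62]
   out [ 0.08  0.56  1.27 -0.54  1.3   0.06]
   seat [ 0.24  0.67  1.34 -0.56  1.24  0.29]
1 20
   pick [-0.87  0.71  1.6   0.31  1.08 -0.86]
   lift [-0.87  0.41  1.35  0.27  1.6  -0.7 ]
   out [ 0.    0.55  1.23 -0.36  1.32 -0.08]
   seat [ 0.17  0.63  1.33 -0.38  1.2   0.14]
1 30
   pick [-0.94  0.77  1.53  0.4   1.24 -0.95]
   lift [-0.94  0.48  1.31  0.38  1.72 -0.76]
   out [-0.08  0.54  1.2  -0.17  1.36 -0.21]
   seat [ 0.08  0.61  1.33 -0.19  1.19 -0.02]
1 40
   pick [-0.99  0.85  1.46  0.47  1.4  -1.02]
   lift [-0.99  0.55  1.28  0.48  1.83 -0.79]
   out [-0.16  0.56  1.16 -0.    1.43 -0.33]
   seat [-0.01  0.61  1.31 -0.    1.22 -0.17]
-1 0
   pick [-0.7   0.63  1.73 -0.    0.79  2.63]
   lift [-0.7   0.31  1.45  0.    1.38  2.63]
   out [ 0.15  0.6   1.3  -0.73  1.31 -2.93]
   seat [ 0.31  0.7
[... 290 characters left out ...]
1.35  0.27  1.6   2.44]
   out [ 0.    0.55  1.23 -0.36  1.32  3.06]
   seat [ 0.17  0.63  1.33 -0.38  1.2  -3.  ]
-1 30
   pick [-0.94  0.77  1.53  0.4   1.24  2.19]
   lift [-0.94  0.48  1.31  0.38  1.72  2.39]
   out [-0.08  0.54  1.2  -0.17  1.36  2.93]
   seat None
-1 40
   pick [-0.99  0.85  1.46  0.47  1.4   2.13]
   lift [-0.99  0.55  1.28  0.48  1.83  2.35]
   out [-0.16  0.56  1.16 -0.    1.43  2.82]
   seat [-0.01  0.61  1.31 -0.    1.22  2.97]
view [ 1.33423786e-01  1.52779867e-01  1.36864685e+00 -4.44089210e-16
  1.62016593e+00  1.54033370e+00] [ 4.57924063e-01  4.68672494e-01  1.49596976e+00 -4.44089210e-16
  1.17695040e+00  1.86483397e+00] [ 0.70779753 -0.24270253  0.075     ]
```

```bash
python3 - <<'E'
from workcell import r
from h import *
def shot(n):
    o=r.observe();im=r.read_camera("wrist");cv2.imwrite(f"pics/{n}.png",im);np.save(f"pics/{n}.npy",wristT(r,o));return o
dR=dR_from([.0226,.1139,0]);dp=np.array([.4562,-.2711,.0505])
yaw=np.arctan2(.1139,.0226)
r.set_gripper(0.0)
p=dp+dR[:,0]*-.06;p[2]=.28
r.movep(p,[np.pi,0,yaw]);shot("w_dip")
r.movep(M([-.19,-.02,.36]),[np.pi,0,TH]);o=shot("w_mill");print(o["time_s"],o["eef_pos"],o["opening"])
im=np.hstack([cv2.resize(cv2.imread(f"pics/{n}.png"),(400,250)) for n in("w_dip","w_mill")])
a=cv2.imread("pics/w_mill.png");
cm=r.camera_model("wrist");T=np.load("pics/w_mill.npy");D=np.load("pics/w_dip.npy")
for n,q in dict(mouth=(0,-.0933,.1471),c1=(-.179,-.0715,.1),c2=(-.179,.0715,.1),c3=(-.071,-.0715,.1),st=(-.125,-.035,.142),hinge=(-.125,.05,.124)).items():print(n,proj(cm,M(q),T).round(1))
for n,x in dict(tip=.115,col=0,end=-.056).items():print(n,proj(cm,dp+dR[:,0]*x,D).round(1))
E
```

```text
4.575 [0.45874425 0.12087009 0.35986688] 0.0006878619530207162
mouth [397.7 -27.8]
c1 [361.7 159.5]
c2 [240.6 159.6]
c3 [364.7  61.6]
st [332.4 113.4]
hinge [252.6 113. ]
tip [319.6  -6. ]
col [319.9 116.1]
end [320.1 168.5]
```

View pics/w_mill.png

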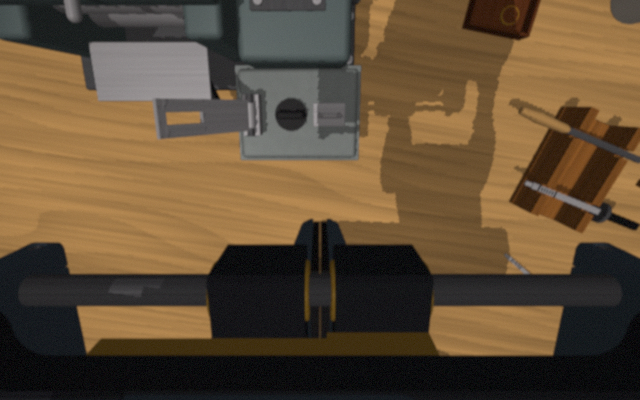

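View pics/w_dip.png

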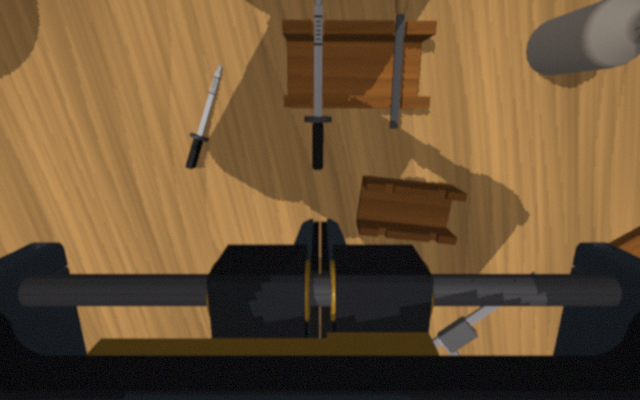

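The wrist views agree with the estimates to within about 2 px. Box front corners are at (241,159) and (359,159), and the dipstick handle runs (318,125) to (318,168). Next I'll close the hasp.

```bash
python3 - <<'E'
from workcell import r
from h import *
O=[np.pi,0,TH]; L=lambda y,zt,v=.15:r.servo_line(M([-.125,y,zt+.025]),O,max_speed=v)
r.movep(M([-.125,.17,.33]),O)
L(.17,.18,.2); L(.065,.18,.12)
F=lambda:r.observe()["ft_force"].round(1)
print("up",F())
h=.011;rho=.06
for th in np.arange(1.4,.1,-.2):
    L(.05-rho*np.cos(th)+h,.124+rho*np.sin(th)+.001,.12)
print("arc",F(),r.observe()["eef_pos"])
L(.004,.132,.1)
f0=F();print(f0)
for z in np.arange(.131,.1215,-.0015):
    L(.004,z,.05);f=F();print(round(z,4),f)
    if f[2]-f0[2]>10:break
L(.004,.16);L(-.05,.25,.25)
r.movep(M([-.19,-.02,.36]),O)
o=r.observe();im=r.read_camera("wrist");print(o["time_s"])
cv2.imwrite("pics/w2.png",cv2.resize(im[0:200,150:450],(780,520),interpolation=cv2.INTER_CUBIC))
E
```

```text
up [ 0.5 -0.4  0.5]
arc [-0.1 -0.4 -0.6] [0.51875002 0.15397365 0.16192295]
[ 0.3 -0.4  0.3]
0.131 [-0.1  0.   0.1]
0.1295 [ 0.3 -0.2  0.3]
0.128 [ 0.2 -0.4  0.5]
0.1265 [-1.1  0.4 -0.4]
0.125 [-5.2 -0.5 21.1]
11.9917
```

View pics/w2.png

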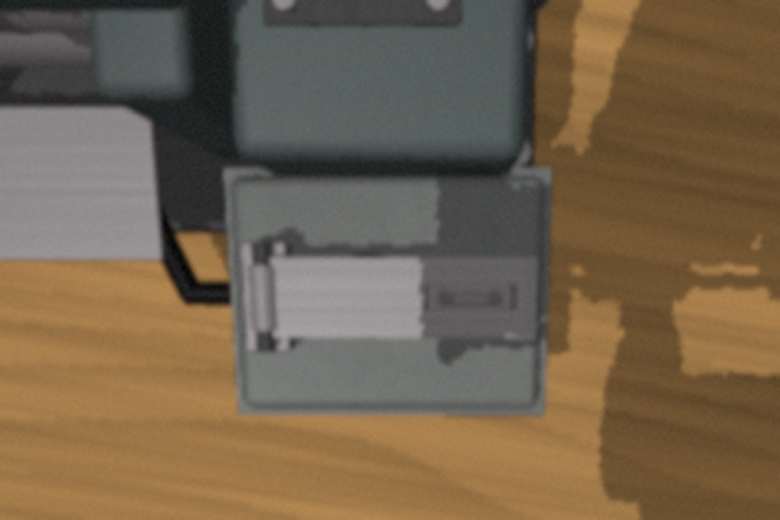

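The hasp lies flat with the staple loop through its slot (staple around zoomed (470,297)), and contact came at z≈0.126 as expected. Next I'll take two views of the tube mouth.

```bash
python3 - <<'E'
from workcell import r
from h import *
cm=r.camera_model("wrist");c=[]
for i,(x,y) in enumerate([(-.06,-.2),(.05,-.2)]):
    r.movep(M([x,y,.28]),[np.pi,0,TH+np.pi/2])
    o=r.observe();im=r.read_camera("wrist");T=wristT(r,o);np.save(f"pics/n{i}.npy",T);cv2.imwrite(f"pics/n{i}.png",im)
    p=proj(cm,M([0,-.0933,.1471]),T);print(p.round(1),o["time_s"])
    u,v=max(0,int(p[0])-30),max(0,int(p[1])-30);print(u,v);c.append(cv2.resize(im[v:v+60,u:u+60],(400,400),interpolation=cv2.INTER_CUBIC))
cv2.imwrite("pics/neck.png",np.hstack(c))
E
```

```text
[400.3  58.4] 13.7333
370 28
[253.9  58.9] 14.3
223 28
```

View pics/neck.png

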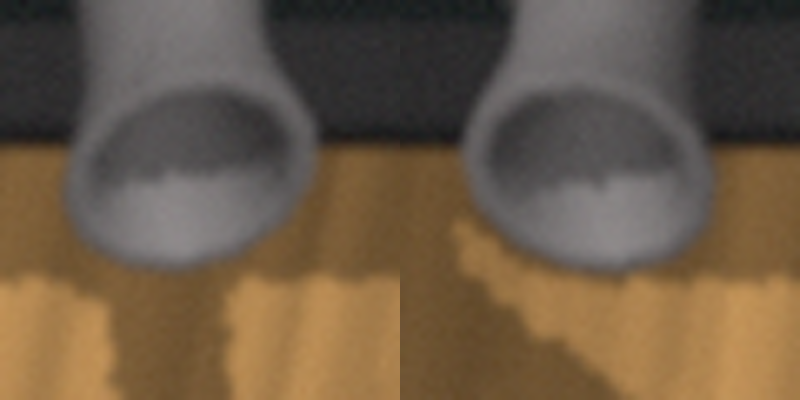

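Both crops show the rim clearly: its ellipse centre is at about (192,174) in the left crop and (188,176) in the right. I'll triangulate from those.

```bash
python3 - <<'E'
from workcell import r
from h import *
cm=r.camera_model("wrist");A=[];b=[];px=[(398.4,53.7),(250.8,54.0)];Ts=[np.load(f"pics/n{i}.npy") for i in(0,1)]
for p,T in zip(px,Ts):
    o,d=ray(cm,p,T);d/=np.linalg.norm(d);Pm=np.eye(3)-np.outer(d,d);A.append(Pm);b.append(Pm@o)
X=np.linalg.solve(sum(A),sum(b));print(X, M([0,-.0933,.1471]),((X-M([0,-.0933,.1471]))@mR()*1e3).round(1))
for p,T in zip(px,Ts):print(proj(cm,X,T)-p, ((plane(cm,p,.1471,T)-M([0,-.0933,.1471]))@mR()*1e3).round(1))
tc=r.camera_model("top");print(proj(tc,X),proj(tc,M([0,-.0933,.1471])))
# rectified check of mill axis: outer box corners of starter box in w2
T=np.load("pics/w_mill.npy")
for q,m in [((241.5,158.8),(-.179,.0715)),((359.6,158.8),(-.179,-.0715)),((361.9,65.),(-.071,-.0715)),((235.8,64.6),(-.071,.0715))]:
    print(((plane(cm,q,.1,T)-M([*m,.1]))@mR()*1e3).round(1))
E
```

```text
[0.65552747 0.0828915  0.14833373] [0.65792225 0.08005016 0.1471    ] [-1.9  3.2  1.2]
[ 0.00670372 -0.08482547] [-1.6  3.3  0. ]
[0.00615911 0.0848593 ] [-2.1  3.4  0. ]
[276.61834155 141.30637344] [278.00002867 140.43391238]
[ 1.  -1.1 -0. ]
[ 0.8  2.5 -0. ]
[-3.5  3.  -0. ]
[-2.9 -1.2 -0. ]
```

```bash
cat >> h.py <<'E'
MT=MT+mR()@np.array([-.0015,.0025,.0005])
GX=-.034;TL=np.radians(20)
DR=dR_from([.0226,.1139,0]);DP=np.array([.4548,-.2709,.0505])
E
python3 - <<'E'
from workcell import r
from h import *
p,o=tool(DR,DP,GX,1,TL);z=Ro.from_euler('xyz',o).as_matrix()[:,2]
r.movep(p-z*.2,o);r.set_gripper(.05)
r.servo_line(p-z*.06,max_speed=.25);r.servo_line(p,max_speed=.08)
print(r.observe()["ft_force"])
r.set_gripper(0,50);s=r.observe();print(s["opening"],s["gripper_force"],s["eef_pos"]-p,s["time_s"])
r.servo_line(p+[0,0,.03],max_speed=.06);r.servo_line(p+[0,0,.27],max_speed=.25)
s=r.observe();print(s["opening"],s["ft_force"],s["time_s"]);T=wristT(r,s)
im=r.read_camera("wrist");cv2.imwrite("pics/g.png",im)
cm=r.camera_model("wrist")
for x in(.115,0,-.056):print(proj(cm,DP+[0,0,.27]+DR[:,0]*x,T).round(1))
E
```

```text
[ 1.13443426  0.50535914 -0.85138171]
0.011460427976849364 49.99442517757416 [-2.75018778e-05 -1.83015010e-05  3.31666472e-05] 19.1833
0.012021600251891463 [ 0.11302229  0.09973979 -1.15670833] 20.9417
[320.5 -30.7]
[320.8 192.3]
[321.  310.1]
```

View pics/g.png

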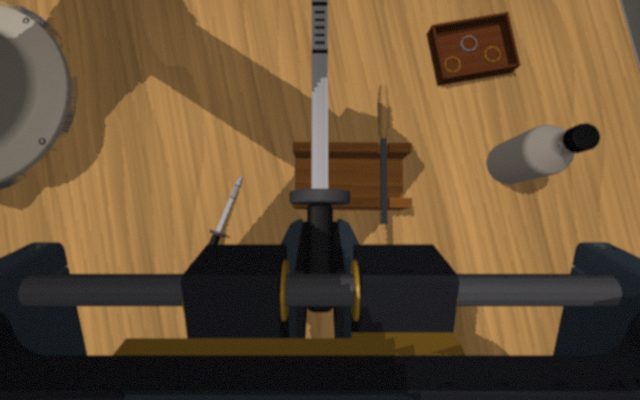

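The dipstick is held straight with its marks up, rod from (320,195) to (320,0), and the file is still in its notches. Next: insertion in force-checked steps.

```bash
python3 - <<'E'
from workcell import r
from h import *
def pose(d): R,p=neck(d);return tool(R,p,GX,1,TL)
r.movep(*pose(.25));r.servo_line(*pose(.13),max_speed=.2);r.hold(.3)
R,_=neck(0);f0=r.observe()["ft_force"]
cv2.imwrite("pics/top_in.png",r.read_camera("top"));cv2.imwrite("pics/sc_in.png",r.read_camera("scene"))
for d in np.arange(.12,.0,-.01):
    r.servo_line(*pose(d),max_speed=.08)
    s=r.observe();f=R.T@(s["ft_force"]-f0);print(round(d,3),f.round(1),s["moment"].round(2))
    if np.abs(f).max()>12:break
print(s["time_s"])
E
```

```text
0.12 [-0.1 -0.9 -0.3] [ 0.22 -0.07  0.01]
0.11 [-0.3 -0.8 -0.4] [ 0.22 -0.03  0.02]
0.1 [ 0.2 -0.2 -0.6] [ 0.22 -0.06  0.  ]
0.09 [-0.  -0.8  0.4] [ 0.22 -0.07 -0.01]
0.08 [-0.3 -0.7 -0.1] [ 0.22 -0.01  0.01]
0.07 [-0.8 -0.9  0.8] [ 0.23 -0.07  0.  ]
0.06 [-0.3  0.2 -0.2] [ 0.27 -0.03  0.  ]
0.05 [-0.3 -0.5 -1. ] [ 0.25 -0.06 -0.01]
0.04 [ 0.7 -0.8 -0.6] [ 0.2  -0.1   0.08]
0.03 [-0.2  0.1  0.2] [ 0.24 -0.08 -0.02]
0.02 [-1.   0.  -0.4] [ 0.15 -0.11 -0.03]
0.01 [-0.8 -0.9 -0.4] [ 0.27 -0.1   0.03]
26.5917
```

```bash
python3 - <<'E'
from workcell import r
from h import *
def pose(d): R,p=neck(d);return tool(R,p,GX,1,TL)
R,_=neck(0);f0=r.observe()["ft_force"]
for d in np.arange(.008,-.0071,-.001):
    r.servo_line(*pose(d),max_speed=.03)
    s=r.observe();f=R.T@(s["ft_force"]-f0);print(round(d,4),f.round(1),s["moment"].round(2))
    if np.abs(f).max()>14:break
r.hold(.5);s=r.observe();print((R.T@(s["ft_force"]-f0)).round(1),s["time_s"],s["opening"])
a=cv2.resize(r.read_camera("wrist")[0:260,190:450],(400,400));
c=cv2.resize(r.read_camera("scene")[150:250,350:450],(400,400),interpolation=cv2.INTER_CUBIC)
cv2.imwrite("pics/seat.png",np.hstack([a,c]))
E
```

```text
0.008 [1.2 0.8 0.2] [ 0.25 -0.07 -0.02]
0.007 [-0.4  0.7  0.2] [ 0.16 -0.07 -0.  ]
0.006 [0.7 0.7 1.1] [ 0.2   0.03 -0.02]
0.005 [-0.1  1.   0.7] [ 0.19 -0.01 -0.03]
0.004 [0.7 0.  0.6] [ 0.23 -0.07 -0.02]
0.003 [ 0.5 -0.4  0. ] [ 0.22 -0.07  0.02]
0.002 [0.3 0.1 0.8] [ 0.25 -0.04 -0.01]
0.001 [ 1.1 -0.5  0.7] [ 0.24 -0.09  0.08]
0.0 [-3.3  1.3  1. ] [-0.47 -0.1  -0.02]
-0.001 [-11.7   2.8   2.6] [-1.57  0.13 -0.11]
-0.002 [-19.6   4.9   4.1] [-2.62  0.34 -0.15]
[-19.    4.8   5.1] 29.8417 0.011888238566737918
```

View pics/seat.png

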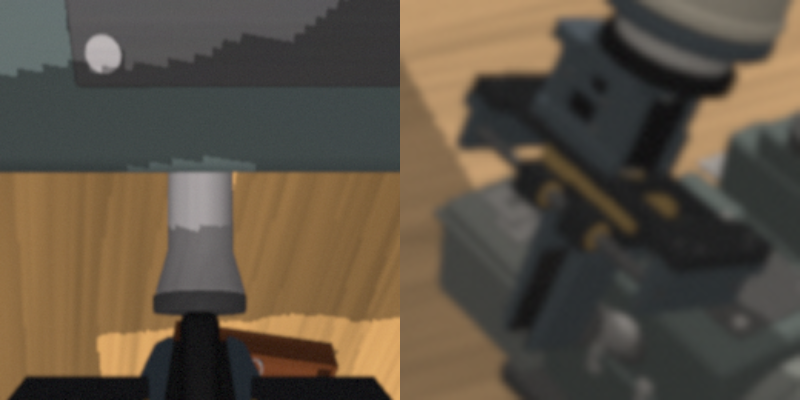

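The collar is seated flush on the rim, with contact at d≈0 as expected. Now I'll draw it out and level it.

```bash
python3 - <<'E'
from workcell import r
from h import *
def pose(d): R,p=neck(d);return tool(R,p,GX,1,TL)
for d in(.02,.12,.25):
    r.servo_line(*pose(d),max_speed=.1);print(d,r.observe()["ft_force"].round(1))
p,o=tool(DR,DP+[0,0,.27],GX,1,TL)
r.movep(p,o);r.hold(.5)
s=r.observe();im=r.read_camera("wrist");cv2.imwrite("pics/fin.png",im);cv2.imwrite("pics/fint.png",r.read_camera("top"))
g=cv2.imread("pics/g.png");a=g[:215,285:355];print(s["time_s"],s["opening"],s["gripper_force"],cv2.absdiff(a,im[:215,285:355]).mean())
for (v0,v1) in((0,60),(185,215)):
    t=g[v0+6:v1-6,300:342];m=cv2.matchTemplate(im[v0:v1,290:352],t,cv2.TM_CCOEFF_NORMED);print(cv2.minMaxLoc(m)[1::2])
w=cv2.imread("pics/w2.png")
E
```

```text
0.02 [ 0.7 -0.2 -0.7]
0.12 [ 0.   0.7 -0.4]
0.25 [ 0.4  0.4 -1.8]
34.5583 0.011505626186356532 49.99444305896759 2.3687929125138427
(0.9962026476860046, (10, 6))
(0.9870705604553223, (10, 6))
```

The wrist view matches the pre-insertion one with zero pixel shift, so nothing slipped. One numeric level check from the scene camera remains before hand-in.

```bash
python3 - <<'E'
from workcell import r
from h import *
cm=r.camera_model("scene");im=r.read_camera("scene");d=cv2.absdiff(im,cv2.imread("pics/scene0.png")).max(2)
P=DP+[0,0,.27];ax=[proj(cm,P+DR[:,0]*x) for x in(0,.115)];u=(ax[1]-ax[0])/np.linalg.norm(ax[1]-ax[0]);n=np.array([-u[1],u[0]])
up=proj(cm,P+DR[:,0]*.115+[0,0,.01])-ax[1];print(ax,"10mm up in n:",up@n)
lab=cv2.cvtColor(im,cv2.COLOR_BGR2LAB).astype(float)
for x in np.arange(.015,.136,.01):
    c=proj(cm,P+DR[:,0]*x);k=np.arange(-10,11)
    q=(c+np.outer(k,n)).astype(np.float32)
    b=cv2.remap(lab[:,:,2].astype(np.float32),q[:,:1],q[:,1:],cv2.INTER_LINEAR).ravel()
    m=np.clip(np.percentile(b,80)-b-5,0,None);print(round(x,3),(m@k/m.sum()).round(2) if m.sum() else None,b.round().astype(int).tolist())
E
```

```text
[array([212.54738912, 152.16809609]), array([266.56728663, 147.11342729])] 10mm up in n: -3.8865706791078156
0.015 -0.08 [156, 156, 156, 156, 156, 156, 155, 151, 143, 136, 133, 136, 145, 152, 155, 155, 155, 156, 156, 156, 156]
0.025 -0.0 [155, 155, 155, 156, 156, 156, 155, 152, 144, 136, 133, 135, 144, 152, 155, 156, 156, 156, 156, 156, 156]
0.035 0.35 [156, 156, 155, 155, 155, 156, 155, 151, 143, 135, 133, 136, 144, 151, 153, 152, 151, 150, 150, 149, 149]
0.045 1.64 [155, 154, 155, 155, 155, 156, 154, 151, 143, 136, 133, 134, 139, 144, 147, 147, 147, 148, 148, 148, 147]
0.055 -2.25 [139, 140, 140, 139, 139, 138, 137, 136, 134, 132, 132, 133, 136, 141, 144, 146, 147, 148, 148, 147, 147]
0.065 0.07 [138, 137, 137, 137, 136, 136, 136, 136, 134, 132, 131, 132, 134, 135, 136, 136, 136, 136, 137, 138, 140]
0.075 0.0 [136, 136, 136, 136, 136, 136, 136, 135, 133, 131, 131, 132, 134, 135, 136, 136, 137, 137, 137, 136, 136]
0.085 0.0 [134, 134, 134, 134, 135, 135, 135, 134, 133, 132, 131, 132, 134, 135, 136, 136, 137, 137, 137, 137, 137]
0.095 -0.41 [134, 135, 135, 135, 135, 134, 134, 135, 133, 131, 131, 132, 133, 135, 137, 136, 137, 137, 137, 137, 136]
0.105 -0.08 [135, 135, 135, 135, 135, 135, 135, 134, 133, 131, 131, 132, 133, 135, 136, 136, 137, 137, 137, 137, 137]
0.115 None [135, 135, 135, 135, 135, 135, 135, 135, 134, 132, 132, 132, 134, 135, 136, 136, 136, 137, 137, 137, 137]
0.125 None [135, 135, 135, 135, 135, 135, 134, 135, 135, 135, 135, 135, 135, 135, 135, 135, 136, 136, 137, 137, 137]
0.135 None [135, 135, 135, 135, 135, 135, 135, 135, 135, 135, 135, 135, 135, 135, 135, 135, 135, 136, 137, 137, 137]
```

The rod centre stays within about 0.3 px of the level prediction all the way to the tip, so it's level. Handing in.

```bash
python3 -c "
from workcell import r
print(r.finish_job())"
```

```text
the job is handed in; nothing more can be done
None
```

I closed the hasp flat over its staple, pushed the dipstick down until its collar stopped on the mouth, then drew it out; the arm is holding it level, marks up, about 32 cm above the bench, and the job was handed in at about 35 s.

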